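Slide a lidded well plate under the shaker's leaf springs and start it

ROBOT

A 6-joint arm with a two-finger parallel gripper is mounted at the origin on the work surface. World frame = base frame: x ahead of the robot, y to its left, z up, the work surface at z = 0. Lengths are in m, angles in rad, forces in N, time in s.
With the tool pointing down it reaches from about 0.375 to 0.9 m from the base axis. Payload 3.1 kg.
Tool frame: the origin (TCP) lies between the finger pads; the fingertips stand 22 mm ahead of it and the grasp point (between the pads) lies 3 mm ahead of it; z points along the fingers, y is the line along which they close (so a half turn about z gives the same grasp; the last joint's range is limited). The gripper opens to 87 mm and grips with 3 to 60 N. Pads are 19 mm wide; open, the fingers measure 117 mm over their backs; the gripper's body (75 mm by 190 mm) begins 51 mm behind the grasp point.
Start: joints at [1.171, 0.527, 1.433, -0, 1.181, -0.178], TCP at [0.137, 0.61, 0.245] pointing down, gripper open.
Joint ranges: [-3.08, 3.08], [-0.75, 2.2], [0.22, 2.44], [-1.43, 4.57], [0, 2.65], [-2.85, 2.85]. Speed limits (rad/s): [2.79, 2.79, 3.14, 3.14, 3.14, 3.14].

INTERFACE

Orientations are given as a unit quaternion [x, y, z, w].
In Python, from rig import robot gives the robot as it stands.
- The arm moves only by the tool move_arm, never from a script. Its argument "series" is text: rows parted by semicolons, each of 6 numbers parted by spaces: the shift along the tool's x, y, z in mm, then the turn, a rotation vector about the tool's x, y, z in degrees. In form: dx dy dz ax ay az; .... A call has 1 to 8 rows; each row is the pose to reach, as a shift and turn from the pose commanded when the call began, along the tool's axes at that moment; what a row does not reach only later rows make up. A row lasts 1/12 s, in which the tool goes at most 41.7 mm and 7.16 degrees, less where a joint would pass 70% of its speed; a pose out of reach is approached as far as the arm can. A call with a gripper value outside its range is refused whole. "jaw" is the opening, from 0 (shut) to 1 (fully open), set as the call begins (left out, the last holds). The fingers move at their own pace and stop on an object; "newtons" is the grip in N (left out, the last holds). Time passes only in rows, so rows that repeat a pose let the fingers close. It gives the time, the measured TCP pose, the force, the opening and the grip force at its end, in the units of the state.
- robot.get_obs(): the state, without advancing time (a new reading comes with each control period).
- robot.camera(name): name is "scene" or "top" or "wrist"; returns a dict with "img" (480x640x3 uint8, red, green, blue), "mtx" (3x3 intrinsics, pixels), "world_to_cam" (4x4, takes a point from world to camera coordinates). Camera axes: x right, y down, z forward; pixel columns grow to the right and rows downward; lengths in m; the calibration is good to about 2 mm. The wrist camera is an equidistant fisheye: a pixel r from the principal point sees the ray r / f radians off the axis. A picture is of the moment at which its call begins. There is no depth.
- robot.hand_in(): hands the job in; it is judged then, once.
Trained networks look in a picture, given as the dict that the camera call returned (one of the last four; its "shot" number tells which), for a name from the list of things; names that differ only in an ending like _2 or _b are one class to them, and where a whole thing is asked for, a point or a joint stands for the part that bears it (a point fixed in the world has none). Each returns a list of dicts, best first, with "p" (0 to 1); they miss things now and then, are a little off and sometimes report something else, mostly with a low value. They report only what shows in the picture. A call takes as long as a camera call. They do not tell look-alikes from the thing itself.
- robot.search_frame(picture, thing): "xyz" ([x, y, z] in m, in world coordinates, good to about 4 mm: the middle of the surface that is visible of it).
- robot.tip_of(picture, thing): "xyz" ([x, y, z] in m, in world coordinates, good to about 4 mm: a listed point, or the origin of a listed thing).
The state is a dict: "time": time; "q": joint angles; "joint_velocities": joint speeds; "joint_torque": joint torques, N m; "position": TCP position; "tool_rot": TCP orientation; "ft_force": force on the tool from outside, world axes, zero at the start; "moment": the same for the moment, N m; "grip_width": finger opening in m; "grip_force": force on a finger pad.
Only numpy, scipy, OpenCV 4.12 (cv2) and the standard library are available. Lean on these libraries where they do the work, as an engineer would, in place of code of your own. Each camera call takes 0.05 s, during which the arm holds its last target. There are 200 camera calls.

TASK

A lidded well plate with pink wells lies loose in the nest of the plate shaker. With the fingertips, press it down hard against the sprung heating plate and, keeping it pressed, slide it back under the two leaf springs until it is fully home against the rear stop, then let go and push the green start button right in. Do not pick the plate up, do not start the shaker before the plate is home, and leave everything else on the bench where it stands.

Things in the scene. Friction and masses are not known exactly. Their poses are not given: they have to be found in the camera images.
- shaker: white plate shaker fixed to the bench, 280 mm along its x (front at x = -155 mm), 200 mm wide; origin at bench height; +x points to its rear, the way the plate slides, -x to its front panel. An aluminium nest on its deck has side rails 131 mm apart (tops 99 mm above the bench), a front lip (inner face x = -67 mm, top 97 mm) and a rear stop (inner face x = +73 mm, top 101 mm). Spring posts behind: 119 mm high
- plate_top (a point): middle of the top of the plate to load: white, pink wells, flat clear lid held fast. 85.5 mm (x) by 128 mm (y), 17 mm high, about 0.14 kg; axes as the shaker's. It rests on the sprung heating plate, lid 109 mm above the bench, 42 to 52 mm in front of home. It slides easily on metal (friction 0.2); the lid grips a firmly pressed fingertip (1.0), which drags it along; too light a press slips
- home (a point): where plate_top is when the plate is home against the rear stop and not pressed: 30 mm behind the shaker's origin (its +x), on the nest's middle line, 109 mm above the bench; axes as the shaker's
- heat_plate (a joint): how far the black heating plate under the well plate is pressed down, m: 0 up, 0.006 on its bottom stop. Springs push it up: it starts to sink at about 7 N and takes about 2.2 N more for each mm, 20 N at the bottom; it does not tilt
- spring_left (a joint): left (+y) leaf spring, rad: 0 at rest, grows as its front end is lifted, about 0.18 when the plate is home under it and not pressed. A steel leaf 18 mm wide that reaches forward from its post, 42 mm left of the nest's middle line. Lifted, it bears on the lid with 1 to 2 N
- spring_right (a joint): right (-y) leaf spring, the same, 42 mm to the right of the nest's middle line
- spring_left_heel (a point): underside of the left spring's lowest bend, at rest 103 mm above the bench and 18 mm in front of the rear stop; from it a lead-in lip slopes up at 22 degrees towards the front, to 20 mm ahead of it and 112 mm above the bench
- spring_right_heel (a point): the same point of the right spring
- start_button_top (a point): middle of the top of the green round start button (24 mm wide, black collar 40 mm wide) on the shaker's front panel, 93 mm above the bench; it is pressed straight down
- start_button (a joint): travel of the start button, m: 0 out, 0.005 fully in (about 5 N); it springs back
- storage_box: cream tube storage box with a clear lid over red tubes, 130 x 130 x 68 mm; leave it alone; origin under its middle
- tube_rack: small blue rack of red capped microtubes beside the shaker, 96 x 36 x 52 mm; leave it alone; origin under its middle
- marker: white and blue marker pen lying beside the shaker, 130 mm long, 12 mm thick; leave it alone; origin under its middle
- pen_cup: orange cup of pens, 78 mm wide, 165 mm high with the pens; leave it alone; origin under its middle
- bottle: frosted reagent bottle with a blue cap, 64 mm wide, 150 mm high; leave it alone; origin under its middle
- spare_plate: a second lidded plate with empty grey wells lying on the storage box, 86 x 128 x 17 mm; not the one to load; leave it alone; origin under its middle
- tip_box: blue pipette tip box with a frosted lid, 85 x 122 x 86 mm; leave it alone; origin under its middle
There are look-alikes about, which are no part of the job. Leave any orange or red look-alike of the part that bears plate_top alone.

How it is judged:
By the outcome, as a careful person would: the job done as asked, in the order asked, and still so for the second after the job is handed in, with the robot touching nothing.
It also fails if it takes over 40 s, if anything falls off the work surface, if the arm or the gripper's body presses on something with over 40 N, if the wrist force passes 120 N, or if a joint passes its speed limit or range.

## Working session

There is one attempt and no reset: what is moved stays moved. The work goes in short steps, Python scripts to look and compute and a tool call to move; the robot and the scene stay as the last step left them, time stands still between calls to the robot, and variables do not carry over. Pictures are saved under pics/ and viewed, at most 13 in all, crops included, and the job is handed in when it is done.

Besides the shell and the picture viewer there is one more tool, called as name(argument=value, ...) on one line, values as JSON. move_arm: Moves the arm, as the interface text tells. Its arguments: {"type":"object","properties":{"series":{"type":"string"},"jaw":{"type":"number"},"newtons":{"type":"number"}},"required":["series"]}

```bash
mkdir -p pics; python3 - <<'E'
from rig import robot
import cv2
for n in ["scene","top"]:
    c=robot.camera(n); cv2.imwrite(f"pics/{n}0.png",c["img"][:,:,::-1])
    for t in ["plate_top","home","shaker","spring_left_heel","spring_right_heel","start_button_top"]:
        print(n,t,[([round(float(v),4) for v in d["xyz"]],round(d["p"],2)) for d in robot.tip_of(c,t)][:4])
o=robot.get_obs();print(o["time"],o["position"],o["tool_rot"])
E
```

```text
scene plate_top [([0.3732, -0.124, 0.0185], 0.74), ([0.3157, 0.2537, 0.0169], 0.71), ([0.5779, 0.1692, 0.1121], 0.61)]
scene home [([0.6307, 0.1587, 0.1057], 0.62)]
scene shaker [([0.6018, 0.1655, -0.0002], 0.83)]
scene spring_left_heel [([0.6595, 0.1987, 0.1061], 0.68)]
scene spring_right_heel [([0.6437, 0.1126, 0.0999], 0.46)]
scene start_button_top [([0.4689, 0.1241, 0.096], 0.43)]
top plate_top [([0.744, -0.0722, 0.0122], 0.74), ([0.3146, 0.2518, 0.0176], 0.63), ([0.3727, -0.125, 0.0159], 0.6), ([0.5799, 0.163, 0.1107], 0.57)]
top home [([0.6293, 0.1579, 0.1107], 0.68)]
top shaker []
top spring_left_heel [([0.6605, 0.1957, 0.1044], 0.71)]
top spring_right_heel [([0.6438, 0.1109, 0.1044], 0.61)]
top start_button_top [([0.4718, 0.1265, 0.096], 0.59), ([0.5616, -0.1565, 0.0669], 0.31)]
0.7 [0.13744639 0.60966164 0.24457625] [ 1.10675186e-01  9.93856631e-01 -1.77879457e-06  3.04549474e-06]
```

View pics/scene0.png

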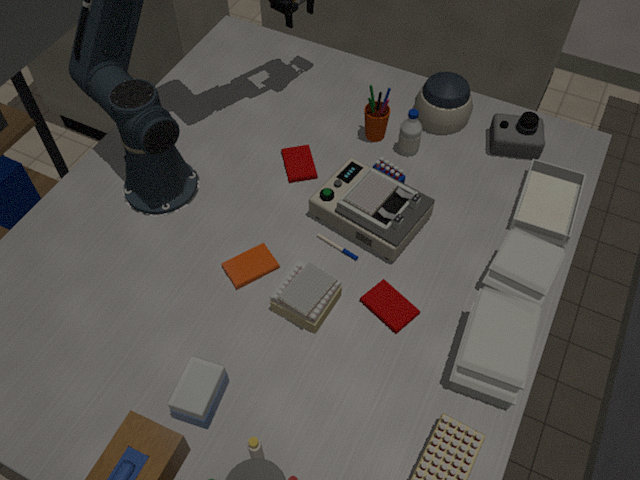

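View pics/top0.png

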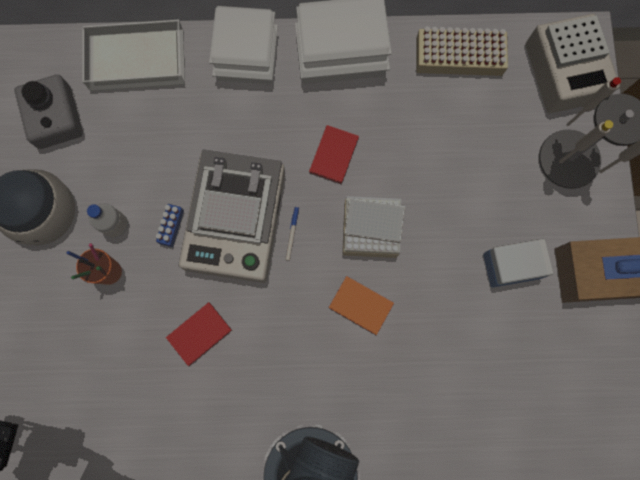

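```bash
python3 - <<'E'
import cv2,numpy as np
a=cv2.imread("pics/top0.png")[140:290,165:305]; b=cv2.imread("pics/scene0.png")[145:265,300:440]
a=cv2.resize(a,(560,600),interpolation=cv2.INTER_CUBIC)
cv2.imwrite("pics/crop.png",cv2.convertScaleAbs(a,alpha=1.3))
E
```

```text
(no output)
```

View pics/crop.png

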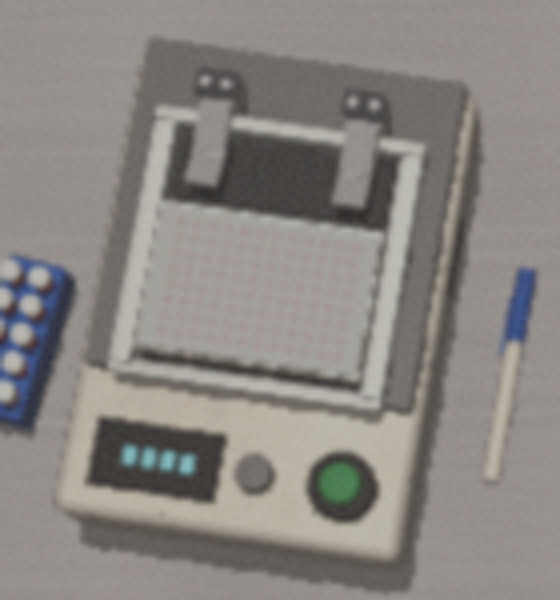

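Candidates, top view: the plate in the shaker nest at (231,213) has white with pink wells, so it is the one to load. The red (334,155) and (199,333) and orange (361,305) blocks are look-alikes, and the plate at (374,220) is the grey spare on the storage box. The crop confirms the pink wells, the springs behind the plate and the green button at top (250,261).

move_arm(series="-33 -21 0 0 0 0;-66 -42 0 0 0 0;-100 -63 0 0 0 0;-133 -84 0 0 0 0;-167 -105 0 0 0 0;-200 -126 0 0 0 0;-234 -147 0 0 0 0;-267 -167 0 0 0 0", jaw=0, newtons=20)

```text
time: 1.37
position: [0.3624, 0.3865, 0.2448]
tool_rot: [0.111, 0.994, 0.0, 0.0]
ft_force: [0.7, 0.3, 0.8]
grip_width: 0.0415
grip_force: 0.0
```

move_arm(series="-33 -21 0 0 0 0;-66 -42 0 0 0 0;-100 -63 0 0 0 0;-133 -84 0 0 0 0;-167 -105 0 0 0 0;-200 -126 0 0 0 0;-234 -147 0 0 0 0;-267 -167 0 0 0 0")

```text
time: 2.03
position: [0.5862, 0.1646, 0.2447]
tool_rot: [0.111, 0.994, 0.0, 0.0]
ft_force: [0.3, -0.3, -0.2]
grip_width: 0.0007
grip_force: 0.0
```

```bash
python3 - <<'E'
from rig import robot
import cv2,numpy as np
o=robot.get_obs();print(o["time"],o["position"],o["tool_rot"],o["ft_force"],o["grip_width"])
for n in ["wrist","top","scene"]:
    c=robot.camera(n); cv2.imwrite(f"pics/{n}1.png",c["img"][:,:,::-1])
    np.savez(f"{n}1.npz",K=c["mtx"],T=c["world_to_cam"])
    for t in ["plate_top","home","spring_left_heel","spring_right_heel","start_button_top"]:
        print(n,t,[([round(float(v),4) for v in d["xyz"]],round(d["p"],2)) for d in robot.tip_of(c,t)][:4])
E
```

```text
2.0333 [0.58620557 0.16455942 0.24473219] [1.10920373e-01 9.93829276e-01 5.11569621e-05 1.95333653e-04] [ 0.34038924 -0.26014077 -0.16863826] 0.0007460363043753403
wrist plate_top [([0.3767, -0.122, 0.0179], 0.95), ([0.7448, -0.0722, 0.0183], 0.93), ([0.5798, 0.1693, 0.1056], 0.87), ([0.5501, 0.0329, -0.0002], 0.62)]
wrist home [([0.6273, 0.1581, 0.1107], 0.76)]
wrist spring_left_heel [([0.4693, 0.4718, 0.0052], 0.51)]
wrist spring_right_heel []
wrist start_button_top [([0.4727, 0.1284, 0.0976], 0.77)]
top plate_top [([0.5815, 0.1611, 0.1112], 0.69), ([0.3742, -0.1252, 0.0175], 0.69), ([0.7457, -0.0736, 0.0156], 0.58)]
top home []
top spring_left_heel []
top spring_right_heel []
top start_button_top [([0.4706, 0.1266, 0.0964], 0.39), ([0.5481, 0.0331, 0.0018], 0.3)]
scene plate_top [([0.3178, 0.2512, 0.0176], 0.79), ([0.7427, -0.0742, 0.0175], 0.75), ([0.5789, 0.1681, 0.1107], 0.73), ([0.3769, -0.1254, 0.0135], 0.57)]
scene home [([0.6295, 0.1583, 0.1087], 0.65)]
scene spring_left_heel [([0.6026, 0.1667, -0.0016], 0.48), ([0.6602, 0.1991, 0.1086], 0.47)]
scene spring_right_heel [([0.6448, 0.1139, 0.1019], 0.55)]
scene start_button_top [([0.4703, 0.126, 0.0943], 0.37)]
```

View pics/wrist1.png

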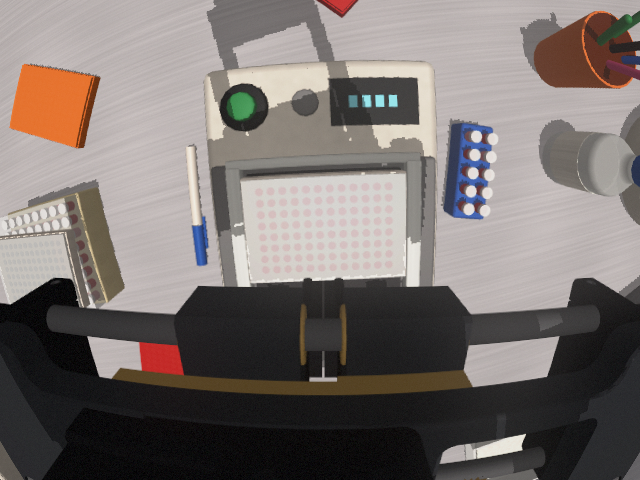

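The wrist view shows the pink plate with lid corners near (242,179), (406,172), (406,277) and (249,282). The green button is at (241,106). I'll back-project these.

```bash
python3 - <<'E'
import numpy as np
d=np.load("wrist1.npz");K,T=d["K"],d["T"]
R,t=T[:3,:3],T[:3,3];C=-R.T@t
def bp(u,v,z):
    x=np.array([(u-K[0,2])/K[0,0],(v-K[1,2])/K[1,1]]);r=np.hypot(*x)
    ray=R.T@np.r_[np.sin(r)*x/r,np.cos(r)]
    return C+ray*(z-C[2])/ray[2]
P=[bp(*p,.109) for p in [(242,179),(406,172),(406,277),(249,282)]]
for p in P: print(p.round(4))
print("mid",np.mean(P,0).round(4))
f=P[1]-P[0];print("front edge len",np.linalg.norm(f),"yaw",np.degrees(np.arctan2(-f[0],f[1])))
s=P[2]-P[1];print("side",np.linalg.norm(s),np.degrees(np.arctan2(s[1],s[0])))
b=bp(241,106,.093);print("button",b.round(4))
y=np.radians(-11);ex=np.array([np.cos(y),np.sin(y)]);ey=np.array([-ex[1],ex[0]])
h=np.array([.6294,.1583]);m=np.mean(P,0)[:2]
for q in (m,b[:2],np.array([.66,.198]),np.array([.6442,.1125]),np.array([.5800,.1665])): print((ex@(q-h)+.03).round(4),(ey@(q-h)).round(4))
E
```

```text
[0.5279 0.1155 0.109 ]
[0.5498 0.2374 0.109 ]
[0.6332 0.2235 0.109 ]
[0.6093 0.0984 0.109 ]
mid [0.58   0.1687 0.109 ]
front edge len 0.12391583774360079 yaw -10.188460977362983
side 0.08451698750064825 -9.493117537919765
button [0.4718 0.1249 0.093 ]
-0.0204 0.0008
-0.1184 -0.0628
0.0525 0.0448
0.0533 -0.0421
-0.0201 -0.0014
```

move_arm(series="7 1 30 0 0 -2.3;7 1 60 0 0 -2.3;7 1 90 0 0 -2.3;7 1 106 0 0 -2.3;7 1 106 0 0 -2.3;7 1 106 0 0 -2.3")

```text
time: 3.43
position: [0.578, 0.1688, 0.1379]
tool_rot: [0.091, 0.996, -0.0, -0.001]
ft_force: [0.8, 0.0, 0.8]
grip_width: 0.0002
grip_force: 0.0
```

move_arm(series="0 0 4 0 0 0;0 0 7 0 0 0;0 0 9 0 0 0;0 0 11 0 0 0;0 0 11 0 0 0")

```text
time: 3.85
position: [0.5794, 0.169, 0.1294]
tool_rot: [0.091, 0.996, 0.0, 0.002]
ft_force: [-0.8, -0.1, 8.8]
grip_width: 0.0003
grip_force: 4.2
```

move_arm(series="0 0 2 0 0 0;0 0 4 0 0 0;0 0 6 0 0 0;0 0 8 0 0 0;0 0 8 0 0 0")

```text
time: 4.27
position: [0.5798, 0.1691, 0.1253]
tool_rot: [0.091, 0.996, 0.0, 0.003]
ft_force: [-5.9, -0.3, 25.9]
grip_width: 0.0003
grip_force: 12.8
```

move_arm(series="0 0 2 0 0 0;-4 0 2 0 0 0;-8 0 2 0 0 0;-12 0 2 0 0 0;-16 0 2 0 0 0;-20 0 2 0 0 0;-20 0 2 0 0 0")

```text
time: 4.85
position: [0.6016, 0.1662, 0.1252]
tool_rot: [0.091, 0.996, 0.001, 0.005]
ft_force: [-6.1, -0.1, 31.0]
grip_width: 0.0002
grip_force: 15.4
```

```bash
python3 - <<'E'
from rig import robot
import cv2,numpy as np
c=robot.camera("wrist"); cv2.imwrite("pics/wrist2.png",c["img"][:,:,::-1])
print([([round(float(v),4) for v in d["xyz"]],round(d["p"],2)) for d in robot.tip_of(c,"plate_top")][:4])
E
```

```text
[]
```

View pics/wrist2.png

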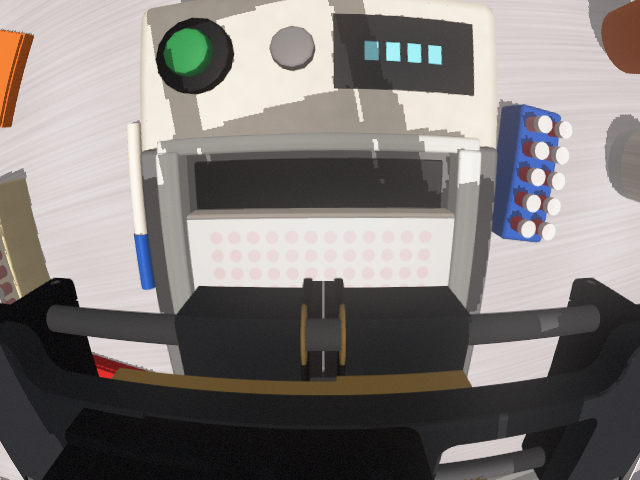

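The plate travels with the fingertip: the gap behind the front lip is now visible at rows 155–210. I'll keep sliding.

move_arm(series="-4 0 0.5 0 0 0;-8 0 1 0 0 0;-12 0 1 0 0 0;-16 0 1 0 0 0;-20 0 1 0 0 0;-20 0 1 0 0 0")

```text
time: 5.45
position: [0.6203, 0.163, 0.1252]
tool_rot: [0.091, 0.996, 0.002, 0.004]
ft_force: [-8.6, 1.1, 34.0]
grip_width: -0.0
grip_force: 17.4
```

move_arm(series="-2 0 0 0 0 0;-4 0 0 0 0 0;-6 0 0 0 0 0;-8 0 0 0 0 0;-8 0 0 0 0 0")

```text
time: 5.87
position: [0.6274, 0.1617, 0.1252]
tool_rot: [0.091, 0.996, 0.001, 0.003]
ft_force: [-9.7, 2.4, 34.3]
grip_width: 0.0003
grip_force: 17.4
```

move_arm(series="-1 0 0 0 0 0;-2 0 0 0 0 0;-3 0 0 0 0 0;-4 0 0 0 0 0;-4 0 0 0 0 0")

```text
time: 6.28
position: [0.6276, 0.1617, 0.1251]
tool_rot: [0.091, 0.996, 0.001, -0.001]
ft_force: [-15.9, 3.0, 39.6]
grip_width: 0.0004
grip_force: 19.9
```

move_arm(series="-1 0 -2 0 0 0;-3 0 -2 0 0 0;-4 0 -2 0 0 0;-4 0 -2 0 0 0")

```text
time: 6.62
position: [0.6278, 0.1616, 0.1252]
tool_rot: [0.091, 0.996, 0.001, -0.005]
ft_force: [-18.7, 5.7, 36.3]
grip_width: 0.0006
grip_force: 18.0
```

```bash
python3 - <<'E'
from rig import robot
import cv2,numpy as np
c=robot.camera("wrist"); cv2.imwrite("pics/wrist3.png",c["img"][:,:,::-1])
E
```

```text
(no output)
```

View pics/wrist3.png

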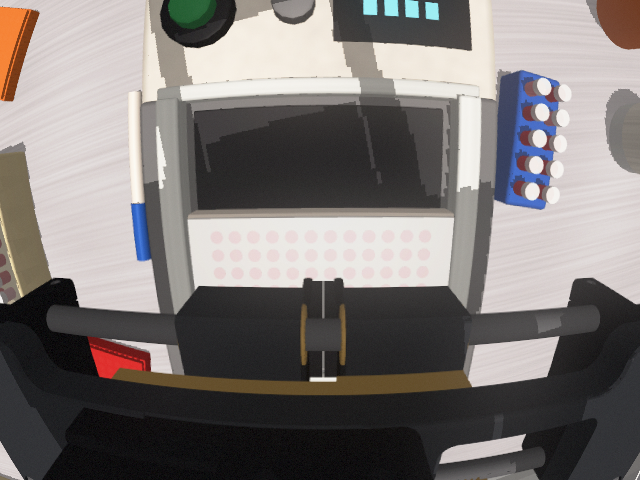

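The plate is still under the fingertip and square in the rails, with its front edge at row 213. It stopped against a hard resistance. Now I'll lift straight off.

move_arm(series="0 0 -10 0 0 0;0 0 -25 0 0 0;0 0 -50 0 0 0;0 0 -80 0 0 0;30 -10 -90 0 0 0;60 -25 -90 0 0 0;90 -40 -90 0 0 0;120 -55 -90 0 0 0")

```text
time: 7.33
position: [0.5043, 0.1262, 0.2096]
tool_rot: [0.09, 0.996, 0.0, 0.001]
ft_force: [-0.2, -1.0, 0.5]
grip_width: 0.0009
grip_force: 0.0
```

```bash
python3 - <<'E'
from rig import robot
import cv2,numpy as np
o=robot.get_obs();print(o["time"],o["position"],o["tool_rot"],o["ft_force"])
for n in ["wrist","scene","top"]:
    c=robot.camera(n); cv2.imwrite(f"pics/{n}4.png",c["img"][:,:,::-1])
    for t in ["plate_top","home","spring_left_heel","spring_right_heel","start_button_top"]:
        print(n,t,[([round(float(v),4) for v in d["xyz"]],round(d["p"],2)) for d in robot.tip_of(c,t) if d["xyz"][2]>.08])
a=cv2.resize(cv2.imread("pics/scene4.png")[145:265,300:440],None,fx=3.4,fy=3.4,interpolation=cv2.INTER_CUBIC)
b=cv2.resize(cv2.imread("pics/top4.png")[140:290,180:290],None,fx=2.72,fy=2.72,interpolation=cv2.INTER_CUBIC)
h=max(a.shape[0],b.shape[0]); o=np.zeros((h,a.shape[1]+b.shape[1],3),np.uint8)
o[:a.shape[0],:a.shape[1]]=a;o[:b.shape[0],a.shape[1]:]=b
cv2.imwrite("pics/c4.png",o)
E
```

```text
7.3333 [0.50430196 0.12617495 0.20959103] [9.04532162e-02 9.95900017e-01 9.42053858e-05 1.16763637e-03] [-0.15274074 -1.03223636  0.54554412]
wrist plate_top []
wrist home []
wrist spring_left_heel [([0.4735, 0.1235, 0.0957], 0.49)]
wrist spring_right_heel []
wrist start_button_top [([0.471, 0.1261, 0.0997], 0.77)]
scene plate_top [([0.6252, 0.1604, 0.1096], 0.68)]
scene home [([0.6306, 0.1595, 0.1099], 0.98)]
scene spring_left_heel [([0.6419, 0.1171, 0.1058], 0.75)]
scene spring_right_heel [([0.6419, 0.1155, 0.1101], 0.64)]
scene start_button_top [([0.4687, 0.122, 0.095], 0.55)]
top plate_top []
top home []
top spring_left_heel [([0.657, 0.1994, 0.1108], 0.51)]
top spring_right_heel [([0.6409, 0.1148, 0.1108], 0.54)]
top start_button_top []
```

View pics/c4.png

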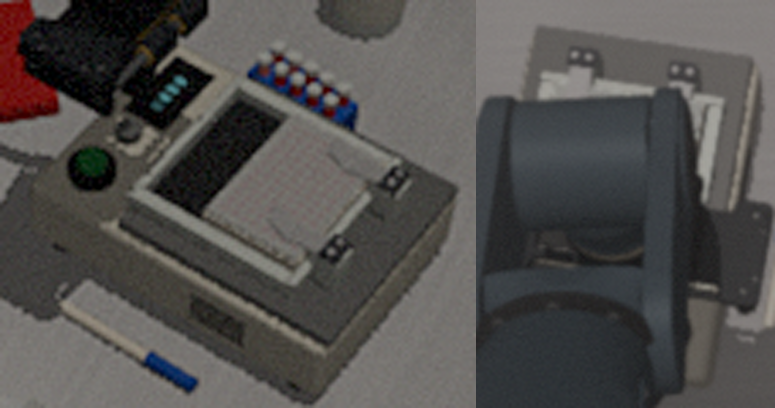

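The scene crop shows the plate under both springs and touching the rear stop strip, with the black heating plate exposed in front. Now the button.

move_arm(series="15 -4 20 0 0 0;30 -6 50 0 0 0;30 -6 75 0 0 0;30 -6 75 0 0 0;30 -6 75 0 0 0")

```text
time: 8.65
position: [0.4745, 0.1258, 0.133]
tool_rot: [0.091, 0.996, -0.0, -0.001]
ft_force: [-0.0, -0.0, 0.6]
grip_width: 0.0006
grip_force: 0.0
```

move_arm(series="3 0 6 0 0 0;3 0 12 0 0 0;3 0 17 0 0 0;3 0 20 0 0 0;3 0 23 0 0 0;3 0 25 0 0 0;3 0 25 0 0 0")

```text
time: 9.23
position: [0.473, 0.1265, 0.1128]
tool_rot: [0.09, 0.996, 0.0, 0.002]
ft_force: [-5.7, -0.4, 35.5]
grip_width: 0.0007
grip_force: 17.4
```

move_arm(series="0 0 -10 0 0 0;0 0 -10 0 0 0;0 0 -10 0 0 0")

```text
time: 9.48
position: [0.4725, 0.1264, 0.1193]
tool_rot: [0.091, 0.996, 0.0, 0.001]
ft_force: [-0.8, -0.5, -0.5]
grip_width: 0.0001
grip_force: 0.0
```

```bash
python3 - <<'E'
from rig import robot
import cv2,numpy as np
o=robot.get_obs();print(o["time"],o["position"],o["ft_force"])
c=robot.camera("wrist")
print([(d["xyz"],d["p"]) for d in robot.tip_of(c,"start_button_top")])
s=robot.camera("scene"); print([(d["xyz"],d["p"]) for d in robot.tip_of(s,"start_button_top")])
a=cv2.resize(s["img"][165:225,300:380],None,fx=5,fy=5,interpolation=cv2.INTER_CUBIC)
w=cv2.resize(c["img"][200:420,220:420],None,fx=2,fy=2,interpolation=cv2.INTER_CUBIC)
im=np.zeros((440,800,3),np.uint8);im[:300,:400]=a;im[:,400:]=w
cv2.imwrite("pics/b5.png",im[:,:,::-1])
E
```

```text
9.4833 [0.47251988 0.12643677 0.11929589] [-0.75179085 -0.49362298 -0.51978754]
[]
[([0.4693, 0.1241, 0.0939], 0.42)]
```

View pics/b5.png

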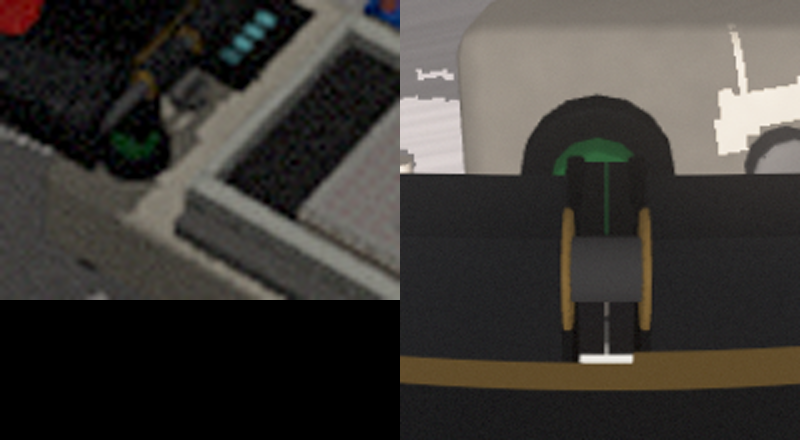

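The fingers are about 2 mm left of the button and 2–3 mm behind it, and the closed pair seems to land on the collar (stopped at 91 mm). I'll use one finger instead, with the jaw half open and the other finger hanging clear outside the shaker.

move_arm(series="0 0 -20 0 0 0;2 -15 -20 0 0 0;2 -34 -20 0 0 0;2 -34 -20 0 0 0;2 -34 -20 0 0 0;2 -34 -20 0 0 0", jaw=0.6)

```text
time: 10.18
position: [0.4637, 0.0936, 0.1381]
tool_rot: [0.091, 0.996, 0.0, -0.0]
ft_force: [-0.2, -0.9, -0.7]
grip_width: 0.0327
grip_force: 0.0
```

```bash
python3 - <<'E'
from rig import robot
import cv2,numpy as np
o=robot.get_obs();print(o["time"],o["position"],o["ft_force"],o["grip_width"])
c=robot.camera("wrist")
print([(d["xyz"],d["p"]) for d in robot.tip_of(c,"start_button_top")])
cv2.imwrite("pics/w6.png",c["img"][:,:,::-1])
E
```

```text
10.1833 [0.46369965 0.09356408 0.13810914] [-0.18059351 -0.88297299 -0.71521518] 0.032675005046263216
[([0.4718, 0.1229, 0.0979], 0.57)]
```

View pics/w6.png

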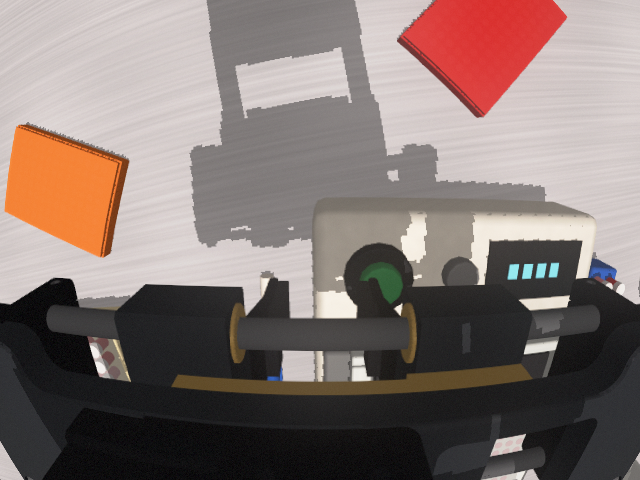

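move_arm(series="0 0 0 0 0 0;0 0 0 0 0 0;0 0 0 0 0 0;0 0 0 0 0 0;0 0 0 0 0 0;0 0 0 0 0 0")

```text
time: 10.78
position: [0.4638, 0.0934, 0.1386]
tool_rot: [0.091, 0.996, 0.0, 0.0]
ft_force: [0.3, 0.4, -0.2]
grip_width: 0.0519
grip_force: 0.0
```

```bash
python3 - <<'E'
from rig import robot
import cv2,numpy as np
o=robot.get_obs();print(o["time"],o["position"],o["grip_width"])
c=robot.camera("wrist");K,T=c["mtx"],c["world_to_cam"];R,t=T[:3,:3],T[:3,3];C=-R.T@t
hsv=cv2.cvtColor(c["img"],cv2.COLOR_RGB2HSV)
m=cv2.inRange(hsv,(50,80,30),(85,255,255));m[:,:300]=0;m[:,450:]=0
ys,xs=np.where(m>0);print(len(xs),xs.min(),xs.max(),ys.min(),ys.max())
def bp(u,v,z):
    x=np.array([(u-K[0,2])/K[0,0],(v-K[1,2])/K[1,1]]);r=np.hypot(*x)
    ray=R.T@np.r_[np.sin(r)*x/r,np.cos(r)];return C+ray*(z-C[2])/ray[2]
h=cv2.convexHull(np.c_[xs,ys]).reshape(-1,2)
P=np.array([bp(*p,.093)[:2] for p in h])
a=np.radians(-10.4);ex=np.array([np.cos(a),np.sin(a)]);ey=np.array([-ex[1],ex[0]])
Q=(P-o["position"][:2])@np.c_[ex,ey]*1e3
print(Q.round(1).tolist())
def pj(p):
    q=R@p+t;r=np.hypot(q[0],q[1]);th=np.arctan2(r,q[2]);return K[0,0]*th*q[0]/r+K[0,2],K[1,1]*th*q[1]/r+K[1,2]
w=o["grip_width"]/2
for dy in (w,w+.01,w+.015):
  for dx in (-.0095,.0095): print(dx,dy,pj(np.r_[o["position"][:2]+dx*ex+dy*ey,o["position"][2]-.022]))
cv2.imwrite("pics/w7.png",cv2.resize(c["img"][220:420,300:500],None,fx=3,fy=3)[:,:,::-1])
E
```

```text
10.7833 [0.463774   0.09341864 0.13857575] 0.051921040424433185
918 360 402 262 303
[[2.9, 43.7], [13.0, 29.7], [12.9, 28.0], [12.3, 26.3], [9.8, 23.4], [8.6, 22.2], [3.8, 20.9], [0.2, 20.3], [-0.3, 20.3], [-3.8, 20.7], [-5.5, 21.2], [-10.1, 25.3], [-11.2, 29.0], [-11.1, 32.8], [-10.6, 35.6], [-10.0, 36.7], [-5.9, 40.8], [-3.6, 42.1], [-1.8, 42.8], [0.5, 43.5]]
-0.0095 0.025960520212216592 (np.float64(377.3666039683538), np.float64(281.40815121770726))
0.0095 0.025960520212216592 (np.float64(375.2471004072625), np.float64(316.9980025404177))
-0.0095 0.035960520212216594 (np.float64(397.9525463912202), np.float64(281.15717117474213))
0.0095 0.035960520212216594 (np.float64(395.0894110480334), np.float64(316.54946275163593))
-0.0095 0.04096052021221659 (np.float64(408.07908205275766), np.float64(281.0033595322732))
0.0095 0.04096052021221659 (np.float64(404.8625970280102), np.float64(316.2753225411385))
```

View pics/w7.png

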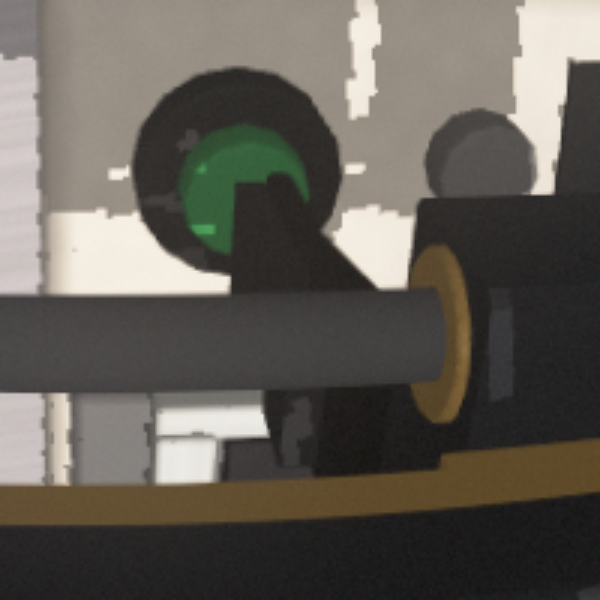

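The button centre is 1–2 mm behind the TCP and 32 mm to the left. The finger tip spans 26–36 mm, so it sits on the button with a 1 mm correction.

move_arm(series="-1 1 8 0 0 0;-1 1 16 0 0 0;-1 1 21 0 0 0;-1 1 24 0 0 0;-1 1 27 0 0 0;-1 1 29 0 0 0;-1 1 29 0 0 0")

```text
time: 11.42
position: [0.4649, 0.0942, 0.1127]
tool_rot: [0.091, 0.996, 0.0, 0.001]
ft_force: [-5.6, -1.4, 32.7]
grip_width: 0.052
grip_force: 16.8
```

move_arm(series="0 0 -10 0 0 0;0 0 -10 0 0 0;0 0 -10 0 0 0")

```text
time: 11.67
position: [0.4651, 0.0941, 0.1197]
tool_rot: [0.091, 0.996, -0.0, 0.0]
ft_force: [-1.3, -0.0, 0.0]
grip_width: 0.0524
grip_force: 0.0
```

move_arm(series="0 0 2 0 0 0;0 0 2 0 0 0")

```text
time: 11.83
position: [0.4649, 0.0941, 0.1168]
tool_rot: [0.091, 0.996, 0.0, -0.0]
ft_force: [0.6, 0.5, 1.2]
grip_width: 0.0524
grip_force: 1.2
```

move_arm(series="0 0 1.5 0 0 0;0 0 1.5 0 0 0")

```text
time: 12.0
position: [0.4649, 0.0941, 0.1155]
tool_rot: [0.091, 0.996, -0.0, -0.0]
ft_force: [-0.2, 0.0, 3.5]
grip_width: 0.0521
grip_force: 1.7
```

move_arm(series="0 0 1.5 0 0 0;0 0 1.5 0 0 0")

```text
time: 12.17
position: [0.4649, 0.0941, 0.1143]
tool_rot: [0.091, 0.996, -0.0, -0.0]
ft_force: [0.2, -0.4, 3.3]
grip_width: 0.0521
grip_force: 2.1
```

move_arm(series="0 0 1.5 0 0 0;0 0 1.5 0 0 0")

```text
time: 12.33
position: [0.4649, 0.0941, 0.1134]
tool_rot: [0.091, 0.996, 0.0, 0.0]
ft_force: [-0.6, -0.7, 6.4]
grip_width: 0.052
grip_force: 3.3
```

The force grows smoothly from about 117.5 mm TCP height to about 5 N near 113 mm, then hits a hard stop. So the button was travelling its full 5 mm. I'll press it in firmly once more and withdraw.

move_arm(series="0 0 1.5 0 0 0;0 0 2.5 0 0 0;0 0 2.5 0 0 0;0 0 2.5 0 0 0")

```text
time: 12.67
position: [0.465, 0.0941, 0.1129]
tool_rot: [0.091, 0.996, 0.0, 0.001]
ft_force: [-4.2, -1.2, 25.1]
grip_width: 0.0521
grip_force: 12.9
```

move_arm(series="0 0 -10 0 0 0;0 0 -40 0 0 0;0 0 -80 0 0 0;0 0 -110 0 0 0;0 0 -110 0 0 0;0 0 -110 0 0 0")

```text
time: 13.17
position: [0.4656, 0.0942, 0.2218]
tool_rot: [0.091, 0.996, 0.0, 0.002]
ft_force: [-0.7, -0.1, -0.9]
grip_width: 0.0523
grip_force: 0.0
```

```bash
python3 - <<'E'
from rig import robot
import cv2,numpy as np
c=robot.camera("wrist");s=robot.camera("scene")
for n,p in(("w",c),("s",s)):
  for t in ["plate_top","home"]: print(n,t,[(np.round(d["xyz"],4).tolist(),round(d["p"],2)) for d in robot.tip_of(p,t) if d["xyz"][2]>.08])
w=c["img"][180:380,240:640]
a=cv2.resize(s["img"][145:265,300:440],(400,343),interpolation=cv2.INTER_CUBIC)
im=np.zeros((343,800,3),np.uint8);im[:,:400]=a;im[:200,400:]=w
cv2.imwrite("pics/f.png",im[:,:,::-1])
E
```

```text
w plate_top []
w home []
s plate_top [([0.6273, 0.1587, 0.1115], 0.85)]
s home [([0.6294, 0.1604, 0.1075], 0.94)]
```

View pics/f.png

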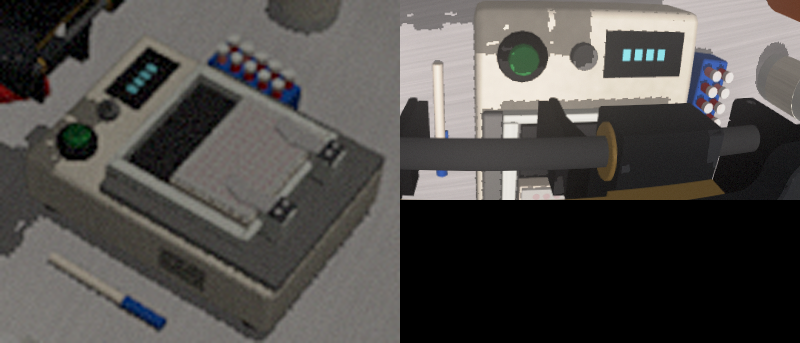

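The scene crop shows the plate home under both springs at about (240,150). The marker and rack are undisturbed, and the arm is clear. I'm handing in.

```bash
python3 -c "
from rig import robot
print(robot.hand_in())"
```

```text
the job is handed in; nothing more can be done
None
```

The plate was slid home under both springs and let go, then the start button was pushed to its stop (pressed three times in all, because I first misread the stop as the collar), and the job is handed in; the result of the judging was not shown.

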